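Discard a culture dish through a lever-lifted flap

TASK

Throw the used petri dish on the shelf of the discard box into its bin using fingertips only, picking nothing up: press the black pad on the long lever all the way down until the spring catch hooks it and let go, so that the heavy flap stays open, then push the dish along the shelf so that it drops into the bin. Finally press the red paddle down to release the catch, so that the lever comes up again and the flap falls shut. Do not touch the flap itself, which is contaminated, and leave the other things on the bench where they stand.

Things in the scene. Friction and masses are not known exactly. Their poses are not given: they have to be found in the camera images.
- discard_box: White metal discard box fixed on the bench, 110 mm deep (x), 230 long (y), 90 high. Origin: on the bench below point shelf_edge. Own axes: x away from the robot, y left along the shelf, z up (turned by its yaw). Shelf y = 0 to +120 mm; bin y = -102 to 0, x = -46 to +46, inner floor at z = 12, closed by the flap. Lever along the near side, centred at x = -69; catch near its long end.
- flap: Heavy steel flap (about 1.3 kg) over the bin, 104 x 104 x 11 mm. Origin on its hinge at the bin's right-hand end (box frame y = -110, z = 92 mm); its z axis is vertical when shut. Held open by the caught lever it stands tilted about 1.2 rad, its free edge then about 70 mm beyond the shelf edge and 190 mm above the bench. It falls shut, damped, when the lever is released.
- flap_edge (a point): Middle of the flap's free edge, next to the shelf edge when shut.
- lever (a joint): Lever angle in rad: 0 at rest (long end up), grows as the long end is pressed down; the catch hooks it at about 0.62 and holds it at about 0.60; end stop 0.66. A 14 mm wide steel bar, pivot in the box frame at y = -18, z = 82 mm, 180 mm from the pad. It comes back up if let go before it is caught.
- lever_pad (a point): Middle of the top of the black ribbed press pad (24 mm across, 38 along the bar) at the lever's long end; about 147 mm above the bench at rest, 41 mm when caught. It moves on an arc of 180 mm radius about the pivot in the box's y-z plane, so about 105 mm down and up to 10 mm sideways. Pressing takes 4 to 15 N, most at the start.
- catch (a joint): Angle of the spring catch in rad: 0 at rest, grows as its red paddle is pressed down or as the lever pushes past its hook; it springs back to 0. It lets go of the lever at about 0.22 to 0.28; end stop 0.42.
- paddle (a point): Middle of the top of the catch's red paddle (40 x 34 mm), on the robot's side of the lever, 47 mm above the bench at rest. It moves 11 to 14 mm down to release the lever and 21 mm to its stop; about 4 N. Its centre lies 63 mm from the lever's centre line, so the lever rises beside the fingers; a wide hand may hold it back until it leaves.
- bin_mouth (a point): Centre of the bin's opening, at the shelf's height.
- shelf_edge (a point): Middle of the edge over which the dish drops from the shelf into the bin, on the flat shelf top, 90 mm above the bench. Along both sides of the shelf run guide rails, 94 mm apart, tops 100 mm above the bench.
- dish: Lidded petri dish, 61 mm across, 15 mm high (solid part about 56 mm across and 12 mm high), 30 g, on the shelf between the rails; origin at the centre of its underside.
- jar_b: Bystander: sample jar with teal lid; origin under its middle.
- drop_bottle: Bystander: small brown bottle with white cap; origin under its middle.
- stopper_b: Bystander: dark rubber stopper; origin under its middle.
- tweezers: Bystander: steel tweezers; origin under its middle.
- beaker_plastic: Bystander: plastic beaker; origin under its middle.
Mind the look-alikes: they are no part of the job. What is shaped like the dish but turquoise is not meant.

How it is judged:
On the way, in this order (a step that is already met when the one before it is completed fails the run):
1. the lever is caught, the flap stands open and the robot has let go (value of joint lever above 0.55 rad and value of joint catch below 0.08 rad and angle between flap's own z axis and vertical above 0.95 rad and contact force between each of the fingers, the arm and anything else below 0.3 N), for 0.3 s.
2. the dish has dropped into the bin while the flap was held open (z of dish in the frame of discard_box between 0 and 0.078 m and y of dish in the frame of discard_box between -0.105 and 0.002 m and x of dish in the frame of discard_box between -0.05 and 0.05 m and value of joint lever above 0.55 rad), for 0.2 s.
At the end, for the whole second after the job is handed in: The dish lies at rest inside the bin, below the flap; the flap is shut (within 0.05 rad), the lever is back up (within 0.06 rad of rest) and the catch has sprung back (within 0.06 rad) (z of dish in the frame of discard_box between 0 and 0.078 m and y of dish in the frame of discard_box between -0.105 and 0.002 m and x of dish in the frame of discard_box between -0.05 and 0.05 m and angle between flap's own z axis and vertical below 0.05 rad and value of joint each of lever, catch below 0.06 rad and linear speed of dish below 0.02 m/s); the robot touches nothing.
It fails at once if the dish is lifted off the shelf (more than 20 mm above it) (z of dish in the frame of discard_box above 0.11 m).
It fails at once if the robot touches the flap (more than 1 N) (contact force between any of the fingers, the arm and flap above 1 N).
It fails at once if another thing on the bench is moved by more than 20 mm (distance of any of jar_b, drop_bottle, stopper_b, tweezers, beaker_plastic from where it was at the start of the episode above 0.02 m).
It also fails if it takes over 51 s, if anything falls off the work surface, if the arm or the gripper's body presses on something with over 40 N, if the wrist force passes 120 N, or if a joint passes its speed limit or range.

ROBOT

A 6-joint arm with a two-finger parallel gripper is mounted at the origin on a cart in front of the work surface, level with it; the furniture and walls round the work are solid. World frame = base frame: x ahead of the robot, y to its left, z up, the work surface at z = 0. Lengths are in m, angles in rad, forces in N, time in s.
With the tool pointing down it reaches from about 0.3 to 0.875 m from the base axis. Payload 6.4 kg.
Tool frame: the origin (TCP) lies at the very end of the fingers, on their centre line; the grasp point (between the pads) lies tcp_to_grasp behind it (tcp_to_grasp is the distance from the TCP to the grasp point, in m); z points along the fingers, y is the direction in which the jaws open and shut (so a half turn about z gives the same grasp; the last joint's range is limited). The gripper opens to 85 mm and grips with 20 to 120 N. Pads are 22 mm wide; open, the fingers measure 114 mm over their backs; the gripper's body (76 mm by 85 mm) begins 54 mm behind the grasp point. The pads swing forward as they close: fully open they stand 13 mm farther back than shut.
Start: joints at [1.036, 0.181, 1.607, -0, 1.354, -0.206], TCP at [0.186, 0.544, 0.231] pointing down, gripper open.
Joint ranges: [-2.99, 2.99], [-0.89, 2.07], [0.3, 2.58], [-1.14, 4.28], [0, 2.63], [-3.12, 3.12]. Speed limits (rad/s): [2.57, 2.57, 3.01, 3.14, 3.14, 3.14].

INTERFACE

Orientations are given as a unit quaternion [w, x, y, z].
In Python, from bench import get_obs, camera, hand_in, tcp_to_grasp gives the robot as it stands.
- The arm moves only by the shell command python3 -m inch 'ROWS' [OPENING]. ROWS is JSON, a list of rows, each an object with "delta_pos": the shift along the tool's x, y, z in cm, a list of three; "rotation": the turn, a rotation vector about the tool's x, y, z in rad, a list of three. In form: [{"delta_pos": [x, y, z], "rotation": [rx, ry, rz]}, ...]. A call has 1 to 10 rows; each row shifts and turns the commanded pose from where the row before left it, along the tool's axes as they then stand; what a row does not reach is not made up. A row lasts 1/10 s, in which the tool goes at most 50 mm and 8.59 degrees, less where a joint would pass 70% of its speed; a pose out of reach is approached as far as the arm can. A call is refused whole if a number of a shift passes 5 or a number of a turn 0.15, either way. A call with a gripper value outside its range is refused whole. OPENING is the finger opening in cm, from 0 to 8.54, set as the call begins (- or left out, the last holds). The fingers move at their own pace and stop on an object; the grip force is fixed at half the most. Time passes only in rows, so rows that do not move let the fingers close. It gives the time, the measured TCP pose, the force and the opening at its end, in the units of the state.
- get_obs(): the state, without advancing time (a new reading comes with each control period).
- camera(name): name is "scene" or "side" or "wrist"; returns a dict with "color" (400x640x3 uint8, red, green, blue), "vfov" (degrees; the focal length in pixels is half the picture's height over the tangent of half this angle, whatever the lens; pixels are square), "cx", "cy" (the principal point, pixels), "k1" (the pictures are not rectified: a ray, as slopes to the right and down, at radius r is drawn at 1 + k1 r^2 times it, then the intrinsics apply), "eye" and "orientation" of the camera in the world; the wrist camera has in their place "T_tool_cam" (4x4, takes a point from camera to tool coordinates, whose origin is the TCP and whose axes are the flange's). Camera axes: x right, y down, z forward; pixel columns grow to the right and rows downward; lengths in m; the calibration is good to about 2 mm. A picture is of the moment at which its call begins: read the wrist's pose just before it. There is no depth.
- hand_in(): hands the job in, once; it reports no verdict.
The state is a dict: "time_s": time; "q": joint angles; "dq": joint speeds; "joint_efforts": joint torques, N m; "eef_pos": TCP position; "eef_rot": TCP orientation; "wrist_force": force on the tool from outside, world axes, zero at the start; "torque": the same for the moment, N m; "opening": opening from 0.0 (shut) to 1.0 (fully open).
Only numpy, scipy, OpenCV 4.12 (cv2) and the standard library are available. Lean on these libraries where they do the work, as an engineer would, in place of code of your own. Each camera call takes 0.05 s, during which the arm holds its last target.

## Working session

There is one attempt and no reset: what is moved stays moved. The work goes in short steps, Python scripts to look and compute and a shell command to move; the robot and the scene stay as the last step left them, time stands still between calls to the robot, and variables do not carry over. Pictures are saved under pics/ and viewed, and the job is handed in when it is done.

```bash
ls; mkdir -p pics
python3 - <<'E'
from bench import *
import cv2
print(get_obs(), tcp_to_grasp)
for n in ["scene","side","wrist"]:
    c=camera(n); cv2.imwrite(f"pics/{n}0.png",c["color"][:,:,::-1])
    print(n,{k:v for k,v in c.items() if k!="color"})
E
```

```text
pics
{'time_s': 0.0, 'q': array([ 1.03568981e+00,  1.81557278e-01,  1.60803815e+00, -2.89069786e-05,
        1.35380139e+00, -2.06327296e-01]), 'dq': array([-0.00234332,  0.00109748,  0.00161009, -0.00104648, -0.00013692,
       -0.00168017]), 'joint_efforts': array([ 1.45325437e-03, -4.44892037e+01, -3.51324069e+01, -1.07030219e-04,
        9.29757371e-03, -1.34876814e-05]), 'eef_pos': array([0.18536986, 0.54369688, 0.23036047]), 'eef_rot': array([-3.13656925e-04,  1.63647054e-01,  9.86518539e-01, -8.45915058e-04]), 'wrist_force': array([ 0.69995644, -0.99588953, -0.05684448]), 'torque': array([-0.01194268, -0.0027321 ,  0.01292305]), 'opening': 1.0012349079908522} 0.0187
scene {'vfov': 43.50224674646022, 'cx': 322.039315222776, 'cy': 194.15280840737597, 'k1': 0.03564835609666289, 'eye': array([-0.53680661,  0.7388793 ,  0.77833661]), 'orientation': array([ 0.25635894, -0.42316741,  0.74778079, -0.4427565 ])}
side {'vfov': 43.15472849657184, 'cx': 322.8685005156098, 'cy': 195.34322950750646, 'k1': -0.12381925364424154, 'eye': array([ 0.15985546, -0.94194053,  0.87009085]), 'orientation': array([-0.46791788,  0.86829456, -0.14618124,  0.07581858])}
wrist {'vfov': 65.89317199536214, 'cx': 317.4730695737692, 'cy': 199.30339605161626, 'k1': -0.029190446223887986, 'T_tool_cam': array([[ 7.09714075e-04, -9.44520467e-01, -3.28451798e-01,
         8.47020049e-02],
       [ 9.99999606e-01,  8.45189690e-04, -2.69705222e-04,
        -4.27021510e-04],
       [ 5.32346175e-04, -3.28451478e-01,  9.44520695e-01,
        -1.41472036e-01],
       [ 0.00000000e+00,  0.00000000e+00,  0.00000000e+00,
         1.00000000e+00]])}
```

View pics/scene0.png

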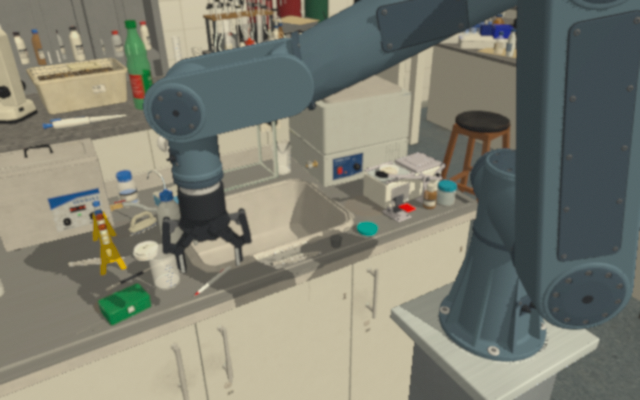

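View pics/side0.png

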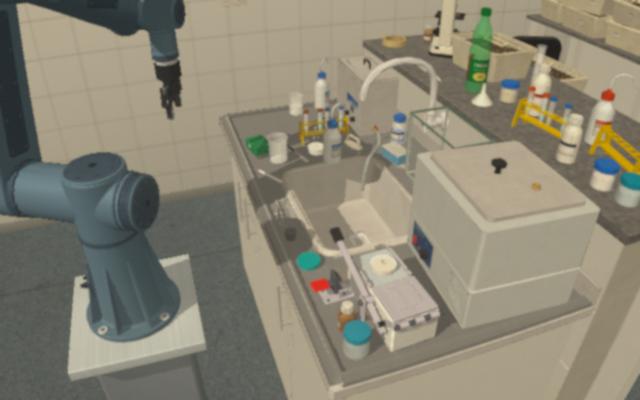

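View pics/wrist0.png

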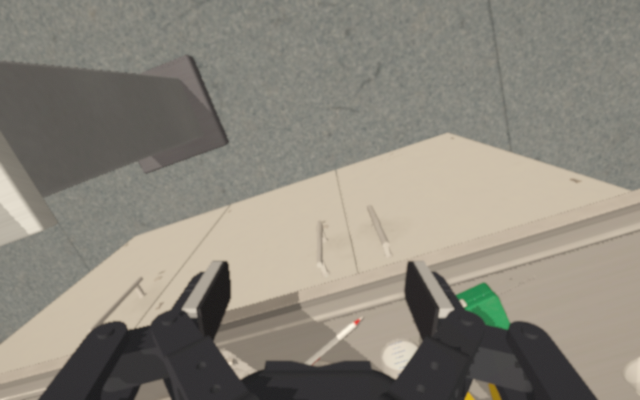

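The side view shows the box at about (395,295), the black lever pad at (337,235), the red paddle at (320,285) and a whitish dish on the shelf at (382,262). There is a turquoise look-alike at (308,260). I'll enlarge that area to check.

```bash
cat > h.py <<'E'
import numpy as np, cv2
from scipy.spatial.transform import Rotation as R
from bench import *
def rot(q): return R.from_quat([q[1],q[2],q[3],q[0]]).as_matrix()
def cam(n):
    o=get_obs(); c=camera(n)
    if n=="wrist":
        T=np.eye(4);T[:3,:3]=rot(o["eef_rot"]);T[:3,3]=o["eef_pos"]
        M=T@c["T_tool_cam"]; c["E"]=M[:3,3]; c["R"]=M[:3,:3]
    else: c["E"]=np.array(c["eye"]); c["R"]=rot(c["orientation"])
    c["f"]=200/np.tan(np.radians(c["vfov"])/2)
    return c
def ray(c,u,v):
    d=np.array([(u-c["cx"])/c["f"],(v-c["cy"])/c["f"]]); s=d.copy()
    for _ in range(20): s=d/(1+c["k1"]*(s@s))
    r=c["R"]@np.array([s[0],s[1],1]); return r/np.linalg.norm(r)
def onz(c,u,v,z):
    r=ray(c,u,v); return c["E"]+r*(z-c["E"][2])/r[2]
def proj(c,p):
    q=c["R"].T@(np.asarray(p)-c["E"]); s=q[:2]/q[2]; s=s*(1+c["k1"]*(s@s))
    return s*c["f"]+[c["cx"],c["cy"]]
def tri(c1,p1,c2,p2):
    a,b=ray(c1,*p1),ray(c2,*p2)
    t=np.linalg.lstsq(np.c_[a,-b],c2["E"]-c1["E"],rcond=None)[0]
    x,y=c1["E"]+t[0]*a,c2["E"]+t[1]*b; return (x+y)/2,np.linalg.norm(x-y)
def save(c,name,box=None,k=1):
    im=c["color"][:,:,::-1]
    if box: x0,y0,x1,y1=box; im=im[y0:y1,x0:x1]
    cv2.imwrite(f"pics/{name}.png",cv2.resize(im,None,fx=k,fy=k,interpolation=cv2.INTER_CUBIC))
E
python3 - <<'E'
from h import *
save(cam("side"),"sidecrop",(290,210,450,370),4-.25)
save(cam("scene"),"scenecrop",(340,140,480,240),5)
E
```

```text
(no output)
```

View pics/sidecrop.png

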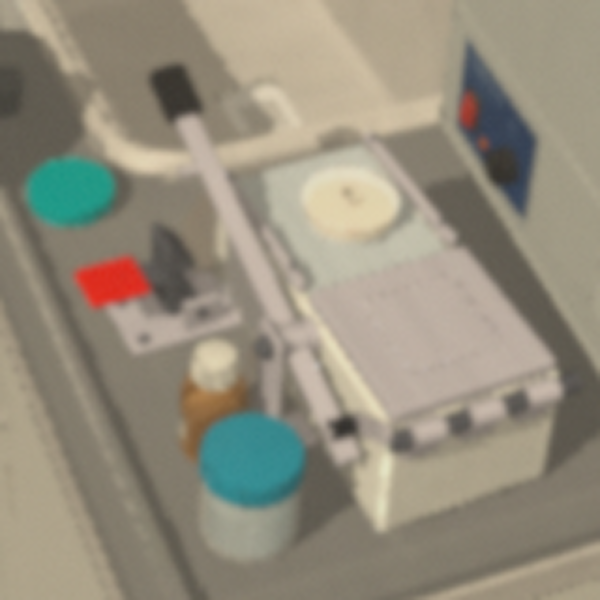

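View pics/scenecrop.png

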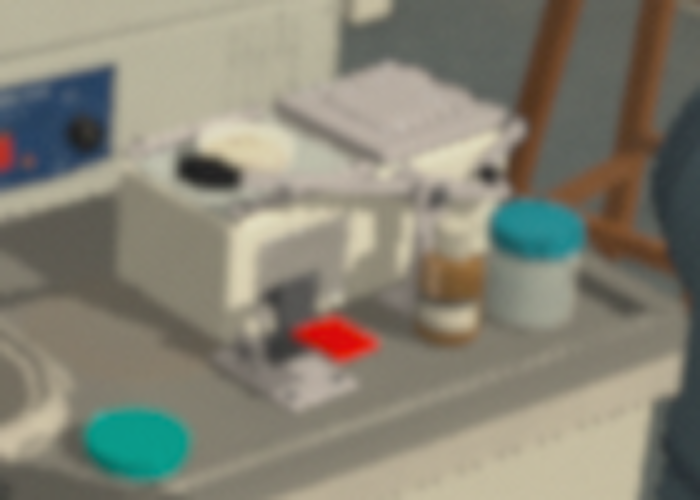

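The dish meant is the cream, lidded one on the shelf, at side (382,262) and scene about (389,168). The turquoise disc at side (308,260) lies on the bench, so it is the look-alike. Next I'll measure positions.

Run:
```python
from h import *
S=cam("scene");D=cam("side")
def cen(c,f,box):
    x0,y0,x1,y1=box; im=c["color"][y0:y1,x0:x1].astype(int)
    m=f(im[...,0],im[...,1],im[...,2]).astype(np.uint8)
    n,l,st,ce=cv2.connectedComponentsWithStats(m); i=1+np.argmax(st[1:,4])
    return ce[i]+[x0,y0],st[i]+[x0,y0,0,0,0]
red=lambda r,g,b:(r>150)&(g<90)&(b<90)
dark=lambda r,g,b:(r<75)&(g<75)&(b<75)
pS,_=cen(S,red,(390,190,425,220)); pD,_=cen(D,red,(305,270,340,300))
bS,i1=cen(S,dark,(370,165,392,182)); bD,i2=cen(D,dark,(325,220,350,245))
print(pS,pD,bS,i1,bD,i2)
pad,e=tri(S,bS,D,bD); pdl,e2=tri(S,pS,D,pD); print("pad",pad,e,"paddle",pdl,e2, onz(S,*pS,.047),onz(D,*pD,.047))
print(onz(S,*bS,.147),onz(D,*bD,.147))
cr=lambda r,g,b:(r>195)&(g>185)&(b>140)&(r-b>20)
for c,b,k in((S,(375,160,402,176),'S'),(D,(365,250,402,278),'D')):
    u,st=cen(c,cr,b); print(k,u,st,onz(c,*u,.102))
# shelf/flap corners side crop
for n,(x,y) in dict(flapNearEdge=(310,290),flapFarEdge=(465,252),flapFR=(555,360),flapNR=(387,415)).items(): print(n,onz(D,290+x/3.75,210+y/3.75,.096))
```

```text
[407.02083333 207.13541667] [319.55113636 284.63636364] [380.86666667 174.06666667] [376 172  11   5  45] [336.16494845 233.87628866] [331 228  12  13  97]
pad [ 0.49139991 -0.06152608  0.14157276] 0.0004944993601953698 paddle [ 0.43066868 -0.11587861  0.04603865] 0.000643871374039502 [ 0.42891366 -0.1146467   0.047     ] [ 0.43065214 -0.11654593  0.047     ]
[ 0.48306815 -0.05483688  0.147     ] [ 0.48869127 -0.06836304  0.147     ]
S [389.54304636 167.99337748] [380 163  20  11 151] [ 0.5761773 -0.1600567  0.102    ]
D [381.7254902  263.12636166] [369 252  27  24 459] [ 0.57005426 -0.15180449  0.102     ]
flapNearEdge [ 0.52134093 -0.21238984  0.096     ]
flapFarEdge [ 0.62176681 -0.21388709  0.096     ]
flapFR [ 0.62844222 -0.31111741  0.096     ]
flapNR [ 0.52185382 -0.31606105  0.096     ]
```

```bash
python3 -m inch '[{"delta_pos":[0,0,-4],"rotation":[0,0,-0.11]},{"delta_pos":[0,0,-4],"rotation":[0,0,-0.11]},{"delta_pos":[0,0,-4],"rotation":[0,0,-0.11]},{"delta_pos":[-1.5,-4.2,0],"rotation":[0,0,0]},{"delta_pos":[-1.5,-4.2,0],"rotation":[0,0,0]},{"delta_pos":[-1.5,-4.2,0],"rotation":[0,0,0]},{"delta_pos":[-1.5,-4.2,0],"rotation":[0,0,0]},{"delta_pos":[-1.5,-4.2,0],"rotation":[0,0,0]},{"delta_pos":[-1.5,-4.2,0],"rotation":[0,0,0]},{"delta_pos":[-1.5,-4.2,0],"rotation":[0,0,0]}]' 0; python3 -c "
from h import *
o=get_obs();print(o['q'],o['eef_pos'],rot(o['eef_rot']))"
```

```text
time_s: 1.35
eef_pos: [0.2911, 0.2488, 0.3515]
eef_rot: [0.0, -0.001, 1.0, 0.0]
wrist_force: [1.3, -0.2, 0.9]
opening: -0.002
[ 3.94585713e-01 -3.61120068e-01  1.86895792e+00 -9.37656908e-05
  1.63273316e+00 -1.17814797e+00] [0.29108723 0.2487896  0.35147714] [[-9.99997655e-01 -1.93164929e-03  9.79111343e-04]
 [-1.93135017e-03  9.99998088e-01  3.06351000e-04]
 [-9.79701233e-04  3.04459274e-04 -9.99999474e-01]]
```

```bash
python3 -m inch '[{"delta_pos":[-1.5,-4.2,0],"rotation":[0,0,0]},{"delta_pos":[-1.5,-4.2,0],"rotation":[0,0,0]},{"delta_pos":[-1.5,-4.2,0],"rotation":[0,0,0]},{"delta_pos":[-1.5,-4.2,0],"rotation":[0,0,0]},{"delta_pos":[-1.5,-4.2,0],"rotation":[0,0,0]},{"delta_pos":[-1.5,-4.2,0],"rotation":[0,0,0]},{"delta_pos":[-1.5,-4.2,0],"rotation":[0,0,0]},{"delta_pos":[-1.5,-4.2,0],"rotation":[0,0,0]},{"delta_pos":[-1.5,-4.2,0],"rotation":[0,0,0]},{"delta_pos":[0,0,0],"rotation":[0,0,0]}]'; python3 -c "
from h import *
o=get_obs();print(o['eef_pos'])
c=cam('wrist');save(c,'w1')
import pickle;pickle.dump(c,open('w1.pkl','wb'))"
```

```text
time_s: 2.35
eef_pos: [0.4271, -0.1319, 0.3506]
eef_rot: [-0.001, 0.002, 1.0, -0.0]
wrist_force: [-0.2, 0.1, -0.2]
opening: -0.002
[ 0.42711443 -0.13186213  0.3505904 ]
```

View pics/w1.png

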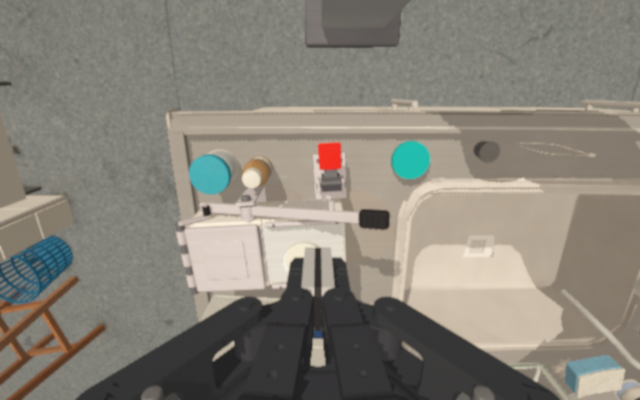

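```bash
python3 -c "
from h import *
import pickle;c=pickle.load(open('w1.pkl','rb'));save(c,'w1c',(170,130,430,310),3)"
```

```text
(no output)
```

View pics/w1c.png

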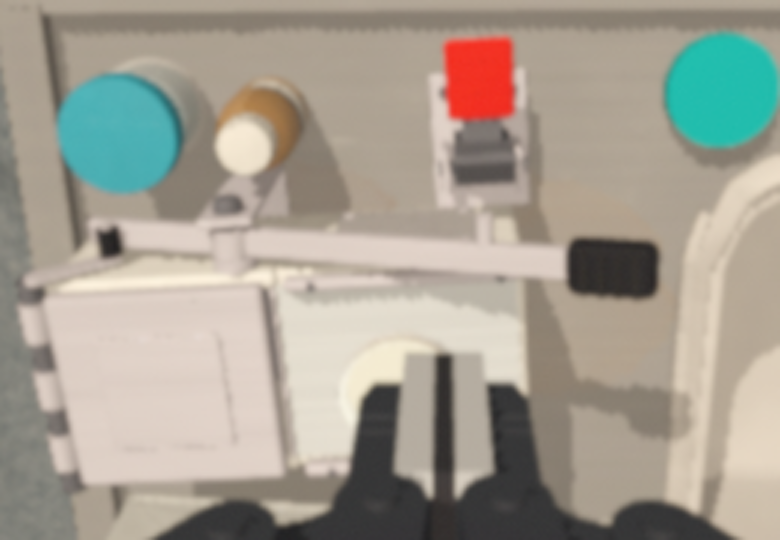

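The wrist view shows the pad centred at crop (613,268), the paddle at (480,79), the flap corners, and the dish partly hidden under the fingers at about (395,390).

Run:
```python
from h import *
import pickle;c=pickle.load(open('w1.pkl','rb'))
S=cam('side')
g=lambda x,y:(170+x/3,130+y/3)
for n,z,pts in [("pad",.147,[(613,268),(568,240),(657,240),(657,298),(568,293)]),("paddle",.047,[(480,79),(445,42),(512,38),(514,117),(450,119)]),("flap",.098,[(48,288),(263,288),(287,473),(80,487)]),("bar",.1,[(250,245),(555,262)]),("shelf",.09,[(527,220),(527,330)]),("dishL/T",.105,[(340,390),(398,338)]),("bottle",.07,[(245,145)]),("tq",.015,[(722,90)])]:
    for p in pts: print(n,onz(c,*g(*p),z).round(4))
im=c["color"].astype(int)
m=((im[...,0]>150)&(im[...,1]<90)&(im[...,2]<90)); v,u=np.nonzero(m); print("paddle mask",onz(c,u.mean(),v.mean(),.047))
print("tri pad",tri(c,g(613,268),S,(336.2,233)), "paddle",tri(c,(u.mean(),v.mean()),S,(319.55,284.6)))
print("dish side rim", onz(S,381.7,263.1,.1))
```

```text
pad [ 0.4879 -0.0639  0.147 ]
pad [ 0.4757 -0.0826  0.147 ]
pad [ 0.4758 -0.0469  0.147 ]
pad [ 0.5012 -0.0451  0.147 ]
pad [ 0.4988 -0.0816  0.147 ]
paddle [ 0.4304 -0.1145  0.047 ]
paddle [ 0.4124 -0.1314  0.047 ]
paddle [ 0.4106 -0.0994  0.047 ]
paddle [ 0.4493 -0.0976  0.047 ]
paddle [ 0.4503 -0.1291  0.047 ]
flap [ 0.5181 -0.3173  0.098 ]
flap [ 0.5182 -0.2164  0.098 ]
flap [ 0.6196 -0.2113  0.098 ]
flap [ 0.6283 -0.3172  0.098 ]
bar [ 0.4959 -0.2205  0.1   ]
bar [ 0.5046 -0.0814  0.1   ]
shelf [ 0.4877 -0.0938  0.09  ]
shelf [ 0.5441 -0.0923  0.09  ]
dishL/T [ 0.5681 -0.1818  0.105 ]
dishL/T [ 0.5406 -0.1537  0.105 ]
bottle [ 0.4569 -0.226   0.07  ]
tq [0.4427 0.0136 0.015 ]
paddle mask [ 0.42986071 -0.11520097  0.047     ]
tri pad (array([ 0.48967968, -0.06347203,  0.14517726]), np.float64(0.0019530144824115967)) paddle (array([ 0.43059316, -0.11521636,  0.04576548]), np.float64(0.0009702397581341331))
dish side rim [ 0.57110507 -0.14964315  0.1       ]
```

Box frame: origin ≈ (0.566,-0.209), yaw ≈ +0.05. The pad is at (0.489,-0.064,0.147), the paddle at (0.430,-0.115,0.046) and the dish at (0.571,-0.151). Now I'll go above the pad.

```bash
python3 -m inch '[{"delta_pos":[0,0,0],"rotation":[0,0,-0.05]},{"delta_pos":[-1.64,1.75,0],"rotation":[0,0,0]},{"delta_pos":[-1.64,1.75,0],"rotation":[0,0,0]},{"delta_pos":[-1.64,1.75,0],"rotation":[0,0,0]},{"delta_pos":[-1.64,1.75,0],"rotation":[0,0,0]},{"delta_pos":[0,0,4.5],"rotation":[0,0,0]},{"delta_pos":[0,0,4.5],"rotation":[0,0,0]},{"delta_pos":[0,0,4.5],"rotation":[0,0,0]},{"delta_pos":[0,0,4],"rotation":[0,0,0]},{"delta_pos":[0,0,0],"rotation":[0,0,0]}]'; python3 -c "
from h import *
o=get_obs();print(o['eef_pos'],rot(o['eef_rot']).round(3),o['wrist_force'])
c=cam('side');save(c,'s2',(290,180,450,340),3.75)
c=cam('wrist');save(c,'w2',(170,130,430,310),3)"
```

```text
time_s: 3.45
eef_pos: [0.484, -0.0514, 0.1713]
eef_rot: [-0.005, -0.026, 1.0, 0.002]
wrist_force: [-0.3, -0.4, 0.5]
opening: -0.001
[ 0.48400791 -0.05136581  0.17127554] [[-0.999 -0.053 -0.01 ]
 [-0.053  0.999  0.004]
 [ 0.01   0.004 -1.   ]] [-0.31172686 -0.37722686  0.4742224 ]
```

View pics/s2.png

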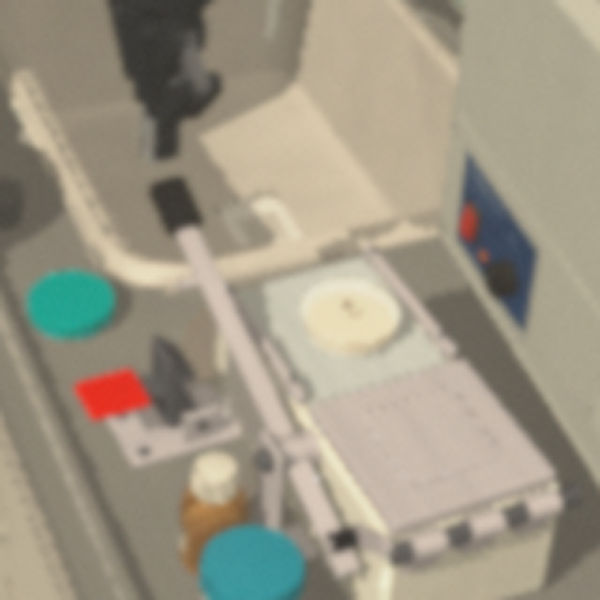

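View pics/w2.png

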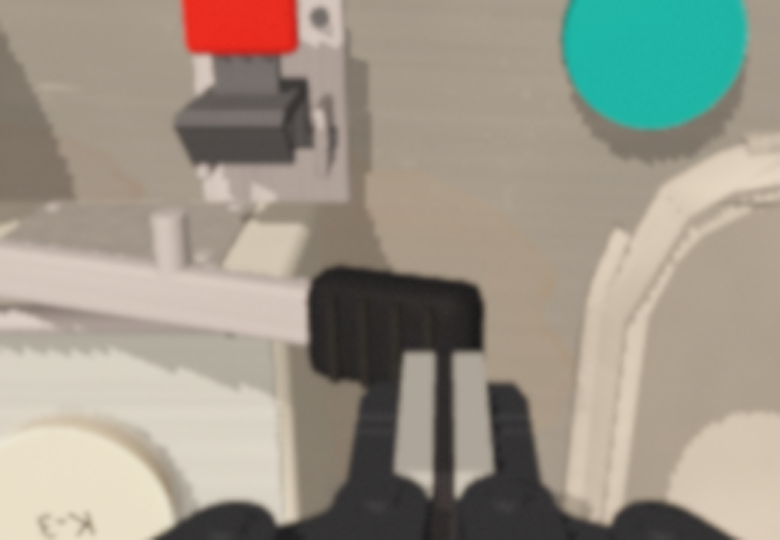

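Run:
```python
from h import *
c=cam('wrist');g=lambda x,y:(170+x/3,130+y/3)
print(get_obs()['eef_pos'])
for p,z in [((330,268),.142),((482,285),.153),((312,372),.142),((396,320),.147),((320,310),.14)]: print(onz(c,*g(*p),z).round(4))
print("dish L/top",onz(c,*g(70,425),.105))
```

```text
[ 0.48954088 -0.05393693  0.17863004]
[ 0.4793 -0.0775  0.142 ]
[ 0.4766 -0.0466  0.153 ]
[ 0.5038 -0.0811  0.142 ]
[ 0.488  -0.0633  0.147 ]
[ 0.49   -0.0797  0.14  ]
dish L/top [ 0.54456014 -0.150676    0.105     ]
```

```bash
python3 -m inch '[{"delta_pos":[0,-0.5,1.5],"rotation":[0,0,0]},{"delta_pos":[0,0,1.5],"rotation":[0,0,0]},{"delta_pos":[0,0,1.5],"rotation":[0,0,0]},{"delta_pos":[0,0.2,1.5],"rotation":[0,0,0]},{"delta_pos":[0,0.2,1.5],"rotation":[0,0,0]},{"delta_pos":[0,0,1.5],"rotation":[0,0,0]},{"delta_pos":[0,0,1.5],"rotation":[0,0,0]},{"delta_pos":[0,0,0],"rotation":[0,0,0]}]'; python3 -c "
from h import *
c=cam('side');save(c,'s3',(290,180,450,340),3.75);o=get_obs();print(o['eef_pos'],o['wrist_force'])
c=cam('wrist');save(c,'w3',(170,130,430,310),3)"
```

```text
time_s: 4.4
eef_pos: [0.4914, -0.0555, 0.074]
eef_rot: [0.003, -0.026, 1.0, -0.001]
wrist_force: [1.8, 2.5, 3.0]
opening: 0.002
[ 0.49138627 -0.0555485   0.07434795] [2.77975481 3.20130898 3.89039546]
```

View pics/s3.png

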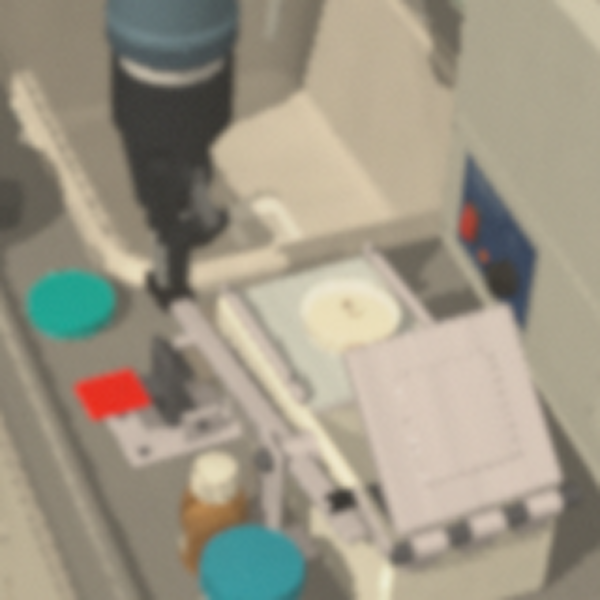

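View pics/w3.png

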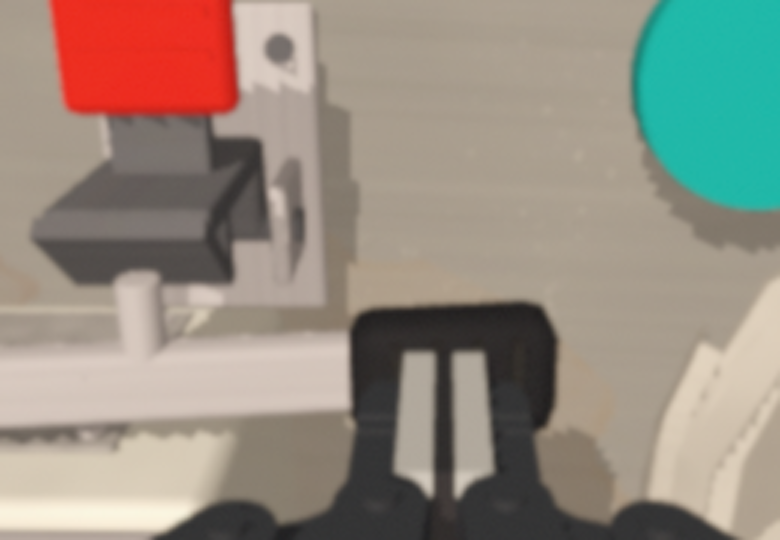

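The fingers sit squarely on the pad and the flap is half open. I'll continue down.

```bash
python3 -m inch '[{"delta_pos":[0,0,1.0],"rotation":[0,0,0]},{"delta_pos":[0,0,1.0],"rotation":[0,0,0]},{"delta_pos":[0,0,0.8],"rotation":[0,0,0]},{"delta_pos":[0,0,0.6],"rotation":[0,0,0]},{"delta_pos":[0,0,0],"rotation":[0,0,0]},{"delta_pos":[0,0,0],"rotation":[0,0,0]}]'; python3 -c "
from h import *
c=cam('side');save(c,'s4',(290,180,450,340),3.75);o=get_obs();print(o['eef_pos'],o['wrist_force'])
c=cam('wrist');save(c,'w4',(170,130,430,310),3)"
```

```text
time_s: 5.1
eef_pos: [0.4914, -0.057, 0.0401]
eef_rot: [0.003, -0.026, 1.0, -0.002]
wrist_force: [2.2, -1.6, 5.4]
opening: -0.005
[ 0.49137056 -0.05693856  0.04006026] [ 1.84698535 -1.44683433  5.33682418]
```

View pics/s4.png

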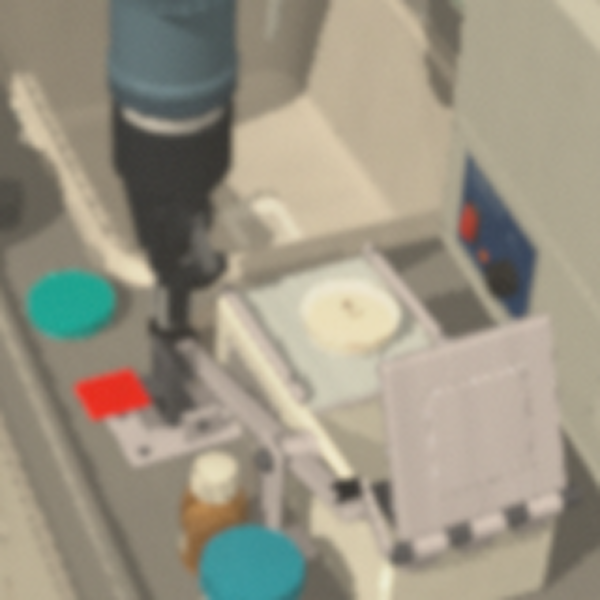

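View pics/w4.png

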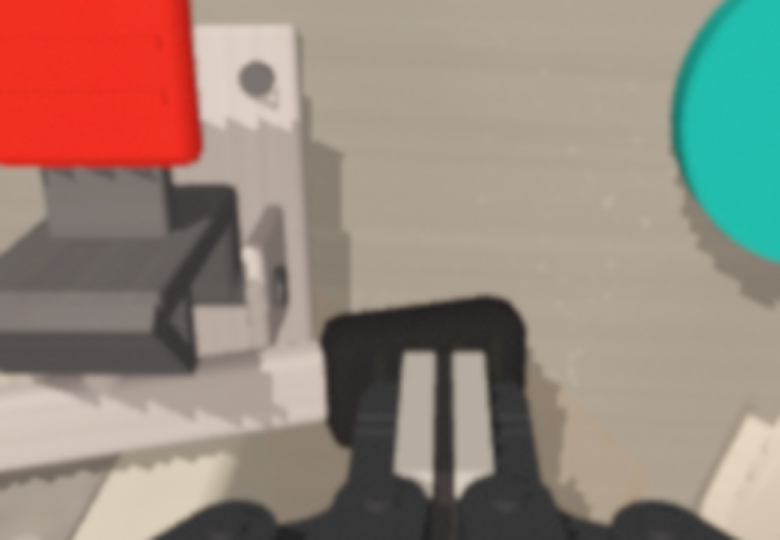

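```bash
python3 -m inch '[{"delta_pos":[0,0,0.3],"rotation":[0,0,0]},{"delta_pos":[0,0,0.2],"rotation":[0,0,0]},{"delta_pos":[0,0,0],"rotation":[0,0,0]}]'; python3 -m inch '[{"delta_pos":[0,0,0.2],"rotation":[0,0,0]},{"delta_pos":[0,0,0.1],"rotation":[0,0,0]},{"delta_pos":[0,0,0],"rotation":[0,0,0]}]';python3 -c "
from h import *
o=get_obs();print(o['eef_pos'],o['wrist_force'])
c=cam('wrist');save(c,'w5',(170,130,430,310),3)"
```

```text
time_s: 5.5
eef_pos: [0.4917, -0.0579, 0.0363]
eef_rot: [0.003, -0.026, 1.0, -0.002]
wrist_force: [-2.5, -4.0, 18.4]
opening: -0.002
time_s: 5.8
eef_pos: [0.4919, -0.0584, 0.0342]
eef_rot: [0.003, -0.026, 1.0, -0.003]
wrist_force: [-7.5, -4.9, 25.0]
opening: -0.001
[ 0.49192153 -0.05842795  0.03420755] [-7.54240749 -4.90651618 25.02171034]
```

View pics/w5.png

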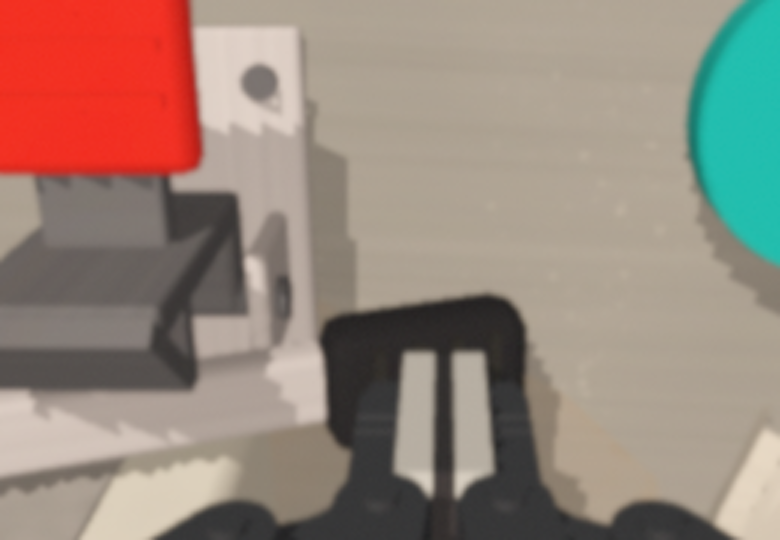

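A 25 N rise at z = 34 mm matches the end stop. I'll ease off and check that the lever stays down.

```bash
python3 -m inch '[{"delta_pos":[0,0,-0.5],"rotation":[0,0,0]},{"delta_pos":[0,0,-0.5],"rotation":[0,0,0]},{"delta_pos":[0,0,-1],"rotation":[0,0,0]},{"delta_pos":[0,0,0],"rotation":[0,0,0]}]';python3 -c "
from h import *
o=get_obs();print(o['eef_pos'],o['wrist_force'])
c=cam('side');save(c,'s6',(290,180,450,340),3.75)
c=cam('wrist');save(c,'w6',(170,130,430,310),3)"
```

```text
time_s: 6.25
eef_pos: [0.4894, -0.0556, 0.0509]
eef_rot: [0.001, -0.026, 1.0, -0.0]
wrist_force: [0.8, 0.1, 0.3]
opening: 0.003
[ 0.48939628 -0.05561371  0.05086973] [0.75318972 0.14633538 0.29624943]
```

View pics/w6.png

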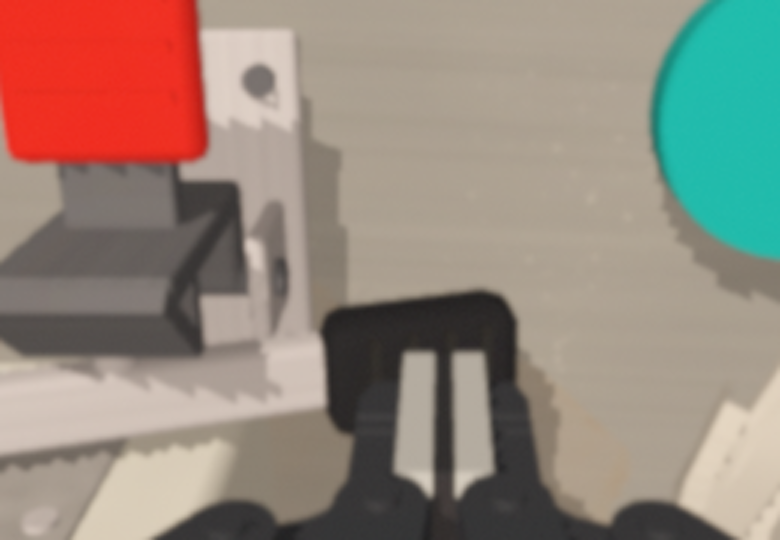

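View pics/s6.png

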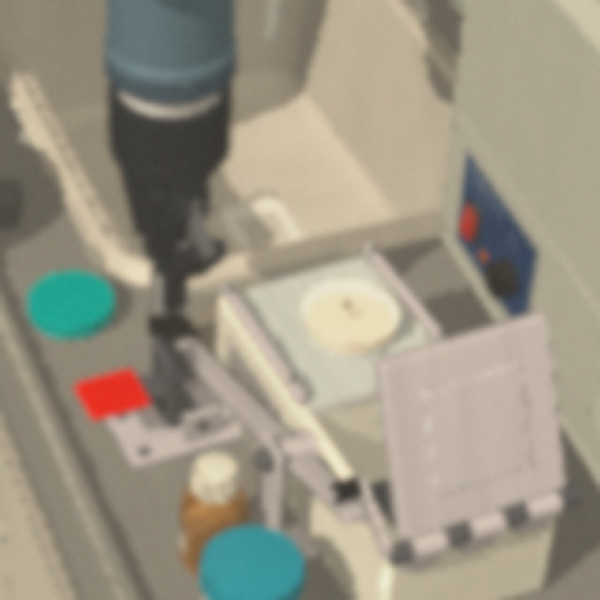

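```bash
python3 -m inch '[{"delta_pos":[0,0,-3],"rotation":[0,0,0]},{"delta_pos":[0,0,-3],"rotation":[0,0,0]},{"delta_pos":[0,0,-3],"rotation":[0,0,0]},{"delta_pos":[0,0,-3],"rotation":[0,0,0]},{"delta_pos":[0,0,0],"rotation":[0,0,0]},{"delta_pos":[0,0,0],"rotation":[0,0,0]},{"delta_pos":[0,0,0],"rotation":[0,0,0]},{"delta_pos":[0,0,0],"rotation":[0,0,0]}]';python3 -c "
from h import *
o=get_obs();print(o['eef_pos'],o['wrist_force'])
c=cam('side');save(c,'s7',(290,180,450,340),3.75)
c=cam('wrist');save(c,'w7');print(c['E'])
import pickle;pickle.dump(c,open('w7.pkl','wb'))"
```

```text
time_s: 7.15
eef_pos: [0.4874, -0.0549, 0.1677]
eef_rot: [-0.001, -0.026, 1.0, 0.001]
wrist_force: [-0.5, 0.1, -0.0]
opening: -0.002
[ 0.48742629 -0.05485182  0.16767135] [-0.51085537  0.07385701 -0.02544173]
[ 0.40318949 -0.05975797  0.30951696]
```

View pics/w7.png

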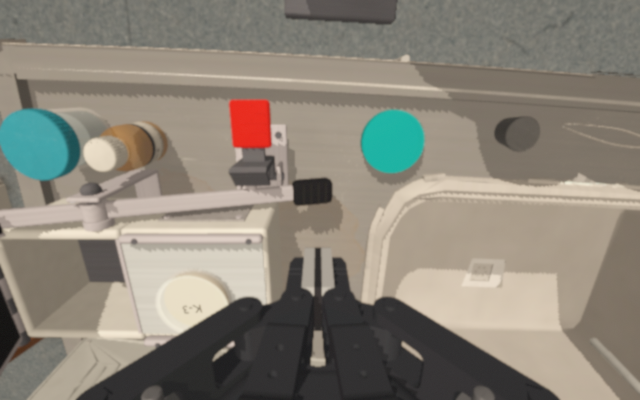

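View pics/s7.png

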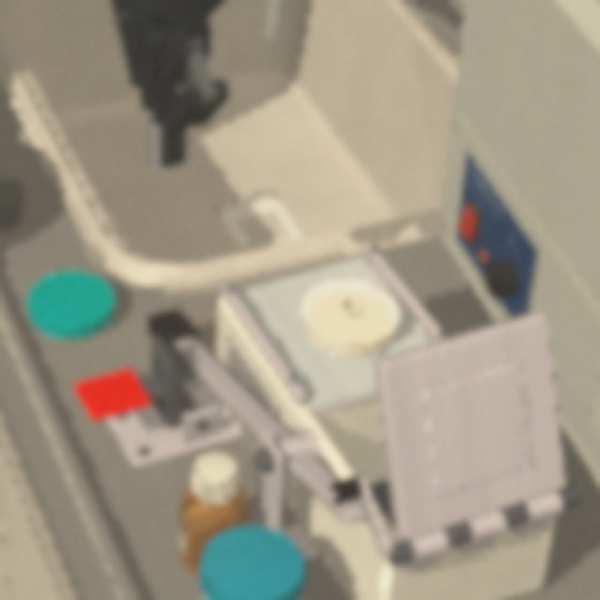

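The lever is caught and the flap is open. The dish is clear at wrist (193,303), between rails at v≈235 and about 345. I'll measure it now.

Run:
```python
from h import *
import pickle;c=pickle.load(open('w7.pkl','rb'))
im=c['color'].astype(int)[255:345,145:245]
m=((im[...,0]>190)&(im[...,0]-im[...,2]>22)).astype(np.uint8)
n,l,s,ce=cv2.connectedComponentsWithStats(m);i=1+np.argmax(s[1:,4]);print(ce[i]+[145,255],s[i])
cn=max(cv2.findContours((l==i).astype(np.uint8),cv2.RETR_EXTERNAL,cv2.CHAIN_APPROX_NONE)[0],key=len)[:,0]+[145,255]
P=np.array([onz(c,*p,.104)[:2] for p in cn]);(cx,cy),r=cv2.minEnclosingCircle(P.astype(np.float32));print(cx,cy,r)
for n,p,z in [("nearrail in L",(128,237),.1),("R",(265,239),.1),("edgeL",(122,237),.09),("edgeLfar",(136,338),.09),("shelf end",(270,235),.1),("end far",(269,300),.09)]: print(n,onz(c,*p,z).round(4))
a=np.array([.5664,-.209]);Rz=np.array([[np.cos(.05),-np.sin(.05)],[np.sin(.05),np.cos(.05)]])
print("dish box",Rz.T@(np.array([cx,cy])-a))
```

```text
[188.87718719 299.32981182] [   0   13   83   68 3029]
0.5707516670227051 -0.16352549195289612 0.04438408836722374
nearrail in L [ 0.5129 -0.1979  0.1   ]
R [ 0.5089 -0.0937  0.1   ]
edgeL [ 0.5184 -0.2094  0.09  ]
edgeLfar [ 0.6202 -0.2133  0.09  ]
shelf end [ 0.5053 -0.0899  0.1   ]
end far [ 0.5714 -0.0922  0.09  ]
dish box [0.00661901 0.04520018]
```

Run:
```python
from h import *
import pickle;c=pickle.load(open('w7.pkl','rb'));save(c,'w7c',(110,220,290,360),4)
for p in [(193,302),(157,302),(229,305),(193,271)]: print(onz(c,*p,.105).round(4))
```

```text
[ 0.5654 -0.1508  0.105 ]
[ 0.5672 -0.18    0.105 ]
[ 0.5665 -0.1221  0.105 ]
[ 0.5366 -0.1484  0.105 ]
```

View pics/w7c.png

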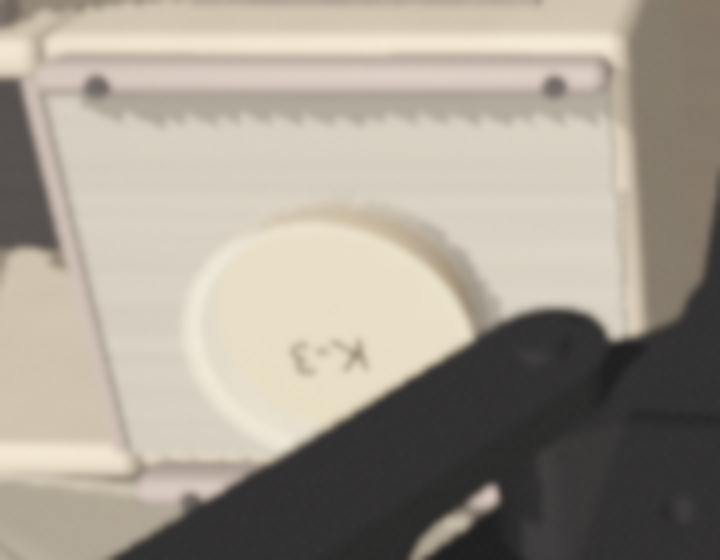

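Run:
```python
from h import *
c=cam('side');save(c,'s8',(320,100,640,340),2.5)
for p in [(412,238),(465,323)]: print(onz(c,*p,0).round(3))
print(get_obs()['eef_pos'])
```

```text
[ 0.748  0.021 -0.   ]
[ 0.718 -0.302  0.   ]
[ 0.48789593 -0.05505522  0.16832134]
```

View pics/s8.png

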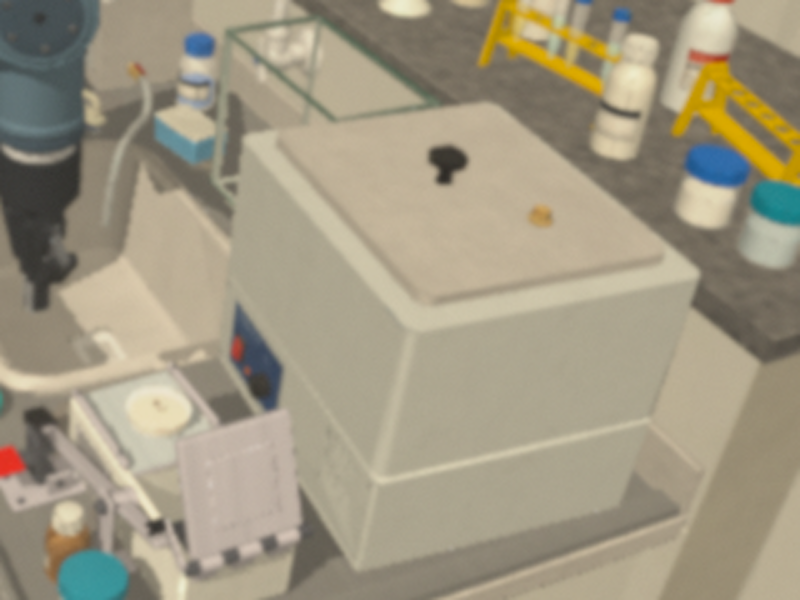

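```bash
python3 -m inch '[{"delta_pos":[-2,-1,0],"rotation":[0,0,0]},{"delta_pos":[-2,-1.1,0],"rotation":[0,0,0]},{"delta_pos":[-2,-1.1,0],"rotation":[0,0,0]},{"delta_pos":[-2,-1,0],"rotation":[0,0,0]},{"delta_pos":[0,0,0],"rotation":[0,0,0]},{"delta_pos":[0,0,2],"rotation":[0,0,0]},{"delta_pos":[0,0,2],"rotation":[0,0,0]},{"delta_pos":[0,0,0],"rotation":[0,0,0]}]';python3 -c "
from h import *
o=get_obs();print(o['eef_pos'],o['wrist_force'])
c=cam('side');save(c,'s9',(290,180,450,340),3.75)
c=cam('wrist');save(c,'w9')
o=get_obs();print(o['eef_pos'],o['wrist_force'])"
```

```text
time_s: 8.1
eef_pos: [0.5675, -0.0919, 0.1259]
eef_rot: [-0.003, -0.026, 1.0, 0.001]
wrist_force: [-1.2, 0.2, -0.3]
opening: -0.001
[ 0.56751392 -0.09186745  0.12593056] [-1.24795913  0.22523512 -0.33712343]
[ 0.56972003 -0.09266143  0.12904288] [ 0.83983577 -0.11791725 -0.0888418 ]
```

View pics/s9.png

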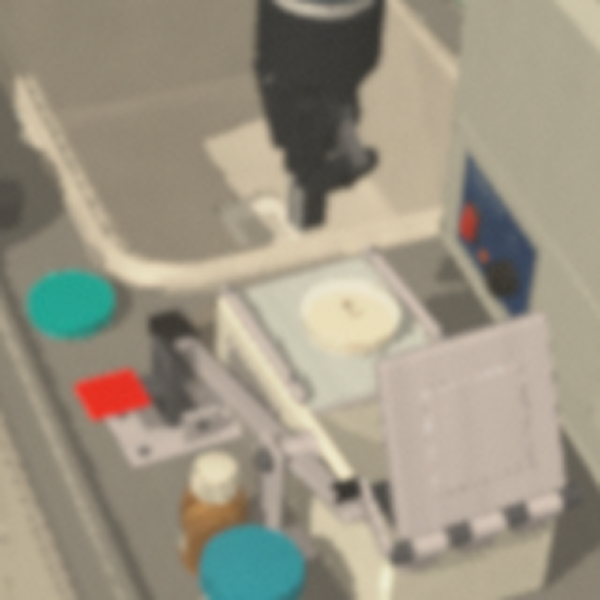

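View pics/w9.png

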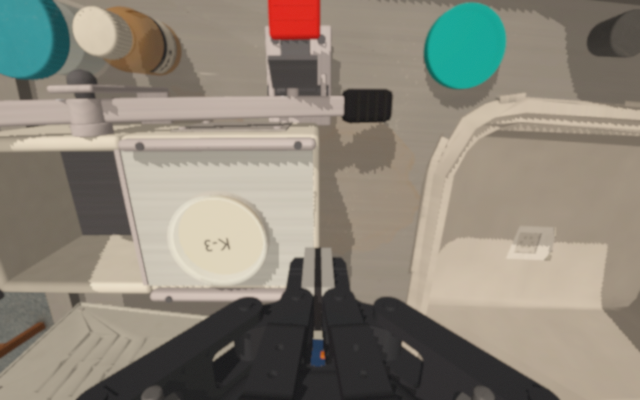

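Run:
```python
from h import *
c=cam('wrist');print(get_obs()['eef_pos'])
for p in [(217,239),(169,239),(268,242),(219,196),(217,285)]: print(onz(c,*p,.103).round(4))
```

```text
[ 0.57049273 -0.09296972  0.12993029]
[ 0.5716 -0.1537  0.103 ]
[ 0.5732 -0.183   0.103 ]
[ 0.5719 -0.1229  0.103 ]
[ 0.544  -0.1511  0.103 ]
[ 0.6044 -0.1556  0.103 ]
```

```bash
python3 -m inch '[{"delta_pos":[0,0,1.4],"rotation":[0,0,0]},{"delta_pos":[0,0,1.4],"rotation":[0,0,0]},{"delta_pos":[0,0,0.6],"rotation":[0,0,0]},{"delta_pos":[0,0,0],"rotation":[0,0,0]},{"delta_pos":[0,0,0],"rotation":[0,0,0]}]'; python3 -m inch '[{"delta_pos":[0,-0.7,0],"rotation":[0,0,0]},{"delta_pos":[0,-0.7,0],"rotation":[0,0,0]},{"delta_pos":[0,-0.7,0],"rotation":[0,0,0]},{"delta_pos":[0,-0.7,0],"rotation":[0,0,0]},{"delta_pos":[0,-0.7,0],"rotation":[0,0,0]},{"delta_pos":[0,0,0],"rotation":[0,0,0]}]'; python3 -c "
from h import *
c=cam('wrist');save(c,'w10')
o=get_obs();print(o['eef_pos'],o['wrist_force'])"
```

```text
time_s: 8.75
eef_pos: [0.5704, -0.0931, 0.095]
eef_rot: [-0.0, -0.026, 1.0, 0.0]
wrist_force: [0.7, 0.2, 0.1]
opening: -0.001
time_s: 9.35
eef_pos: [0.5725, -0.1294, 0.0956]
eef_rot: [0.0, -0.025, 1.0, -0.0]
wrist_force: [1.2, -0.4, 1.6]
opening: 0.001
[ 0.57258075 -0.12898726  0.09558833] [ 0.78454218 -0.91404469  1.61986086]
```

View pics/w10.png

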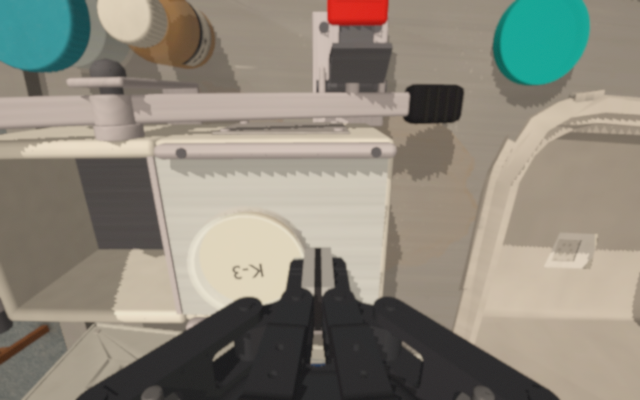

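The fingers are level with the dish and pushing it squarely. I'll keep going.

```bash
python3 -m inch '[{"delta_pos":[0,-0.7,0],"rotation":[0,0,0]},{"delta_pos":[0,-0.7,0],"rotation":[0,0,0]},{"delta_pos":[0,-0.7,0],"rotation":[0,0,0]},{"delta_pos":[0,-0.7,0],"rotation":[0,0,0]},{"delta_pos":[0,-0.7,0],"rotation":[0,0,0]},{"delta_pos":[0,0,0],"rotation":[0,0,0]}]'; python3 -c "
from h import *
c=cam('wrist');save(c,'w11')
c=cam('side');save(c,'s11',(290,180,450,340),3.75)
o=get_obs();print(o['eef_pos'],o['wrist_force'])"
```

```text
time_s: 10.0
eef_pos: [0.5743, -0.1644, 0.0955]
eef_rot: [0.0, -0.025, 1.0, -0.001]
wrist_force: [-0.0, -0.1, 3.1]
opening: 0.001
[ 0.57431502 -0.16404525  0.09549196] [ 0.21205201 -1.28695609  3.9013716 ]
```

View pics/w11.png

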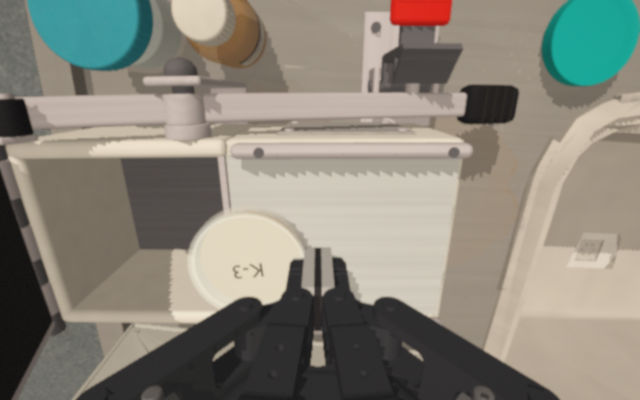

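View pics/s11.png

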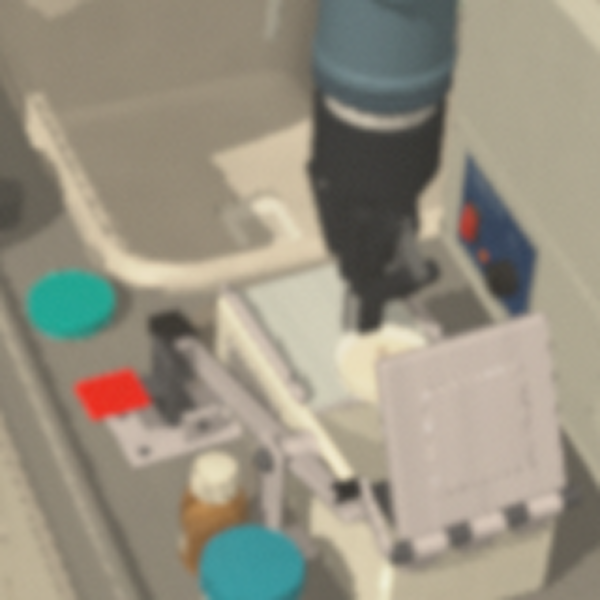

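```bash
python3 -m inch '[{"delta_pos":[0,-0.6,-0.1],"rotation":[0,0,0]},{"delta_pos":[0,-0.7,0],"rotation":[0,0,0]},{"delta_pos":[0,-0.7,0],"rotation":[0,0,0]},{"delta_pos":[0,-0.7,0],"rotation":[0,0,0]},{"delta_pos":[0,0,0],"rotation":[0,0,0]},{"delta_pos":[0,0,0],"rotation":[0,0,0]}]'; python3 -c "
from h import *
c=cam('wrist');save(c,'w12')
c=cam('side');save(c,'s12',(290,180,450,340),3.75)
o=get_obs();print(o['eef_pos'],o['wrist_force'])"
```

```text
time_s: 10.7
eef_pos: [0.5753, -0.1903, 0.0961]
eef_rot: [-0.0, -0.025, 1.0, 0.0]
wrist_force: [0.1, 0.3, 0.4]
opening: 0.003
[ 0.57537451 -0.1898904   0.09616466] [-0.50269876 -0.2337174   0.52742128]
```

View pics/w12.png

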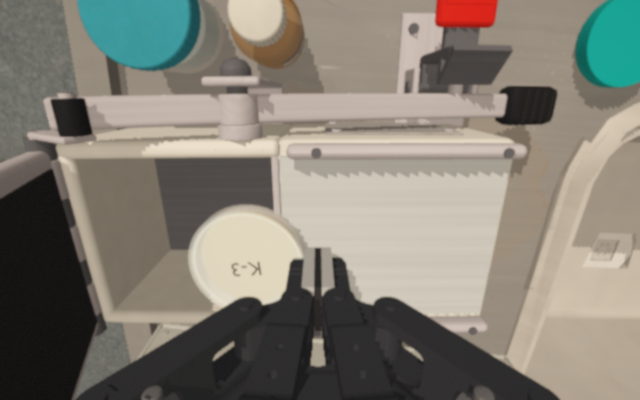

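View pics/s12.png

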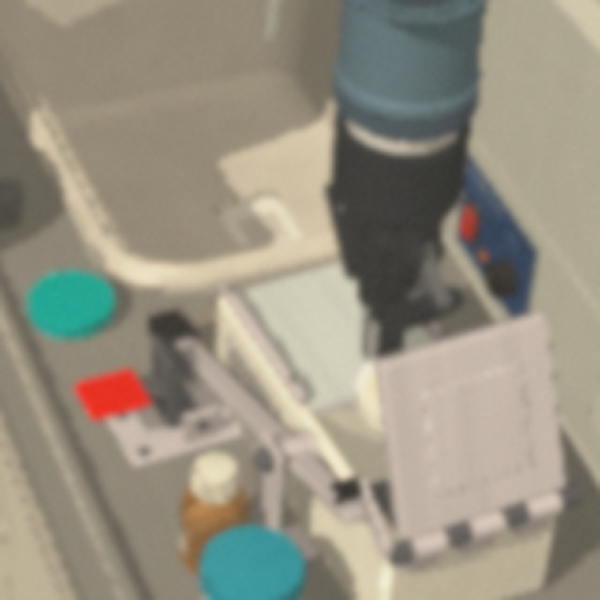

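```bash
python3 -m inch '[{"delta_pos":[0,-0.4,0],"rotation":[0,0,0]},{"delta_pos":[0,-0.4,0],"rotation":[0,0,0]},{"delta_pos":[0,0,0],"rotation":[0,0,0]},{"delta_pos":[0,0,0],"rotation":[0,0,0]}]'; python3 -c "
from h import *
c=cam('wrist');save(c,'w13')
c=cam('side');save(c,'s13',(290,180,450,340),3.75)
o=get_obs();print(o['eef_pos'],o['wrist_force'])"
```

```text
time_s: 11.2
eef_pos: [0.5763, -0.1983, 0.0967]
eef_rot: [0.001, -0.026, 1.0, -0.0]
wrist_force: [0.3, -0.2, 3.2]
opening: -0.0
[ 0.57632962 -0.1982115   0.09675815] [ 1.33052963 -0.00786096  4.66982989]
```

View pics/w13.png

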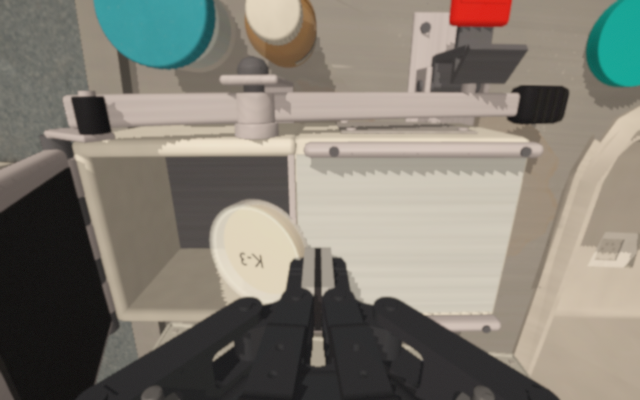

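View pics/s13.png

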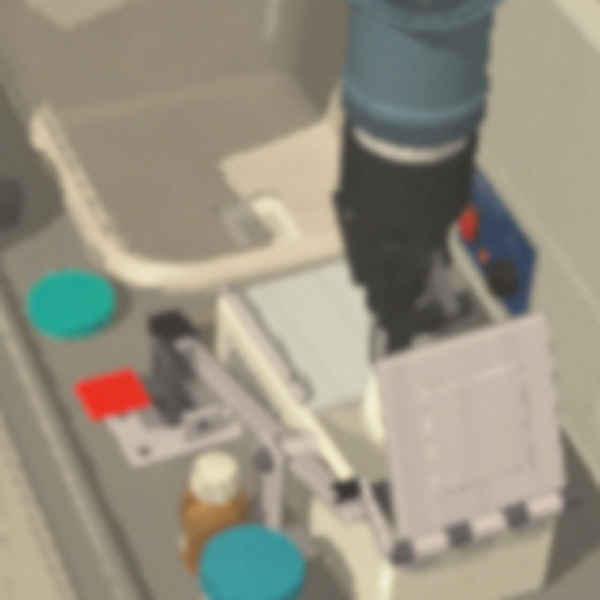

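The dish has tipped over the edge, but its trailing rim is caught against the fingertip, with about 4 N upward. Lifting the fingers a little should free it to slide in.

```bash
python3 -m inch '[{"delta_pos":[0,0,-0.4],"rotation":[0,0,0]},{"delta_pos":[0,0,-0.4],"rotation":[0,0,0]},{"delta_pos":[0,0,0],"rotation":[0,0,0]},{"delta_pos":[0,0,0],"rotation":[0,0,0]}]'; python3 -c "
from h import *
c=cam('wrist');save(c,'w14')
o=get_obs();print(o['eef_pos'],o['wrist_force'])"
```

```text
time_s: 11.7
eef_pos: [0.5757, -0.1978, 0.1042]
eef_rot: [-0.0, -0.026, 1.0, 0.0]
wrist_force: [-0.7, 0.5, -0.1]
opening: 0.003
[ 0.5756256  -0.19778877  0.10406303] [0.25603646 1.11953902 0.44700133]
```

View pics/w14.png

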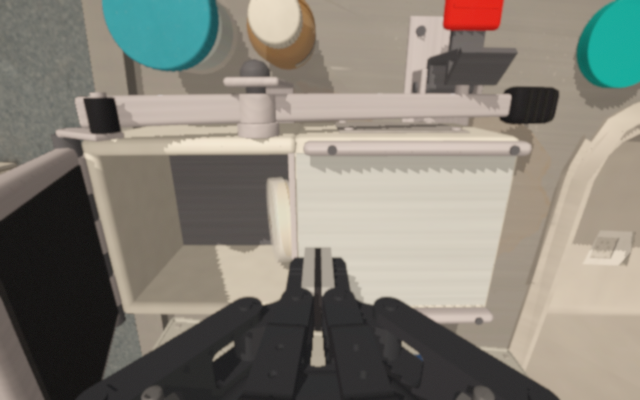

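```bash
python3 -m inch '[{"delta_pos":[0,0.5,-2],"rotation":[0,0,0]},{"delta_pos":[0,1,-3],"rotation":[0,0,0]},{"delta_pos":[0,1,-3],"rotation":[0,0,0]},{"delta_pos":[0,1,0],"rotation":[0,0,0]},{"delta_pos":[0,0,0],"rotation":[0,0,0]}]'; python3 -c "
from h import *
c=cam('wrist');save(c,'w15')
o=get_obs();print(o['eef_pos'],o['wrist_force'])"
```

```text
time_s: 12.25
eef_pos: [0.5743, -0.162, 0.1847]
eef_rot: [0.0, -0.026, 1.0, -0.0]
wrist_force: [-0.0, -0.2, -0.4]
opening: 0.002
[ 0.57360572 -0.1623146   0.18354104] [ 0.00949701  0.45492772 -0.58076545]
```

View pics/w15.png

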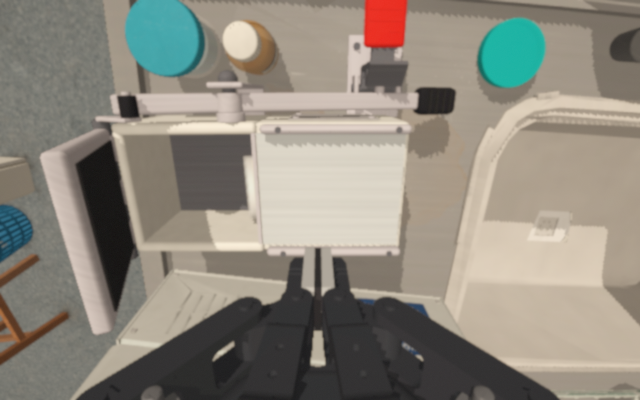

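Run:
```python
from h import *
c=cam('wrist');save(c,'w16',(100,80,300,260),4-.6)
s=cam('side');save(s,'s16',(350,220,450,340),5)
import pickle;pickle.dump(c,open('w16.pkl','wb'));print(get_obs()['eef_pos'])
```

```text
[ 0.57321187 -0.16279553  0.18268409]
```

View pics/w16.png

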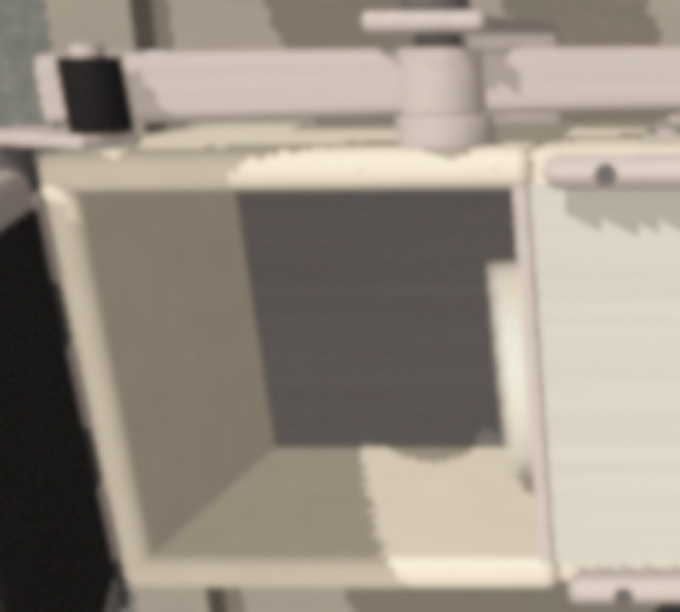

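View pics/s16.png

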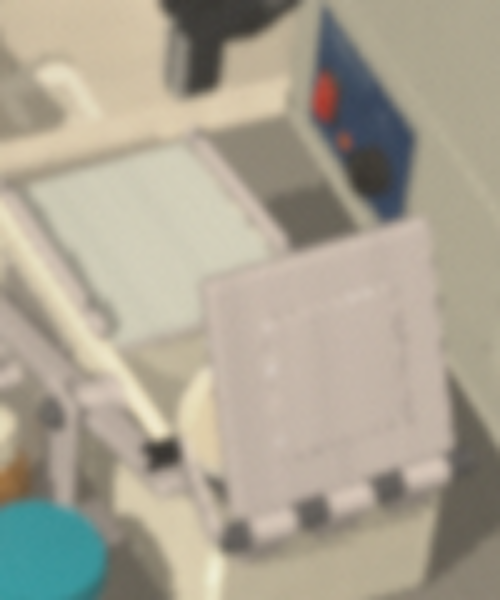

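The dish stands on its edge on the bin floor against the shelf-side wall, seen at wrist (250,185). It is well inside the bin. Next, the paddle.

```bash
python3 -m inch '[{"delta_pos":[2.95,1.1,0],"rotation":[0,0,0]},{"delta_pos":[2.95,1.1,0],"rotation":[0,0,0]},{"delta_pos":[2.95,1.1,0],"rotation":[0,0,0]},{"delta_pos":[2.95,1.1,0],"rotation":[0,0,0]},{"delta_pos":[2.95,1.1,0],"rotation":[0,0,0]},{"delta_pos":[0,0,0],"rotation":[0,0,0]},{"delta_pos":[0,0,2.5],"rotation":[0,0,0]},{"delta_pos":[0,0,2.5],"rotation":[0,0,0]},{"delta_pos":[0,0,2.5],"rotation":[0,0,0]},{"delta_pos":[0,0,0],"rotation":[0,0,0]}]'; python3 -c "
from h import *
c=cam('wrist');save(c,'w17')
c=cam('side');save(c,'s17',(290,180,450,340),3.75)
o=get_obs();print(o['eef_pos'],o['wrist_force'])"
```

```text
time_s: 13.4
eef_pos: [0.4217, -0.1146, 0.1058]
eef_rot: [-0.003, -0.025, 1.0, 0.002]
wrist_force: [0.2, -0.3, 0.3]
opening: -0.0
[ 0.42391548 -0.11579474  0.10895093] [0.4932207  0.3102385  0.07687521]
```

View pics/w17.png

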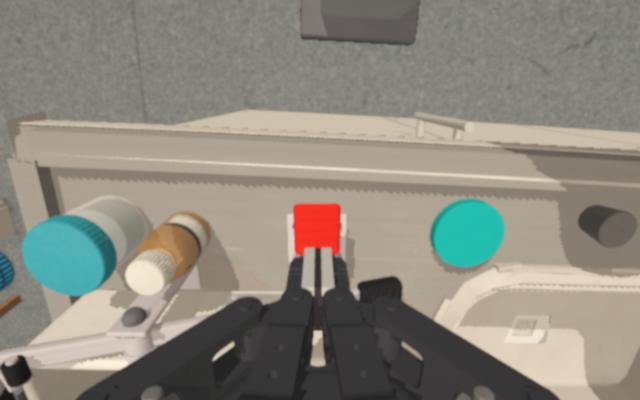

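View pics/s17.png

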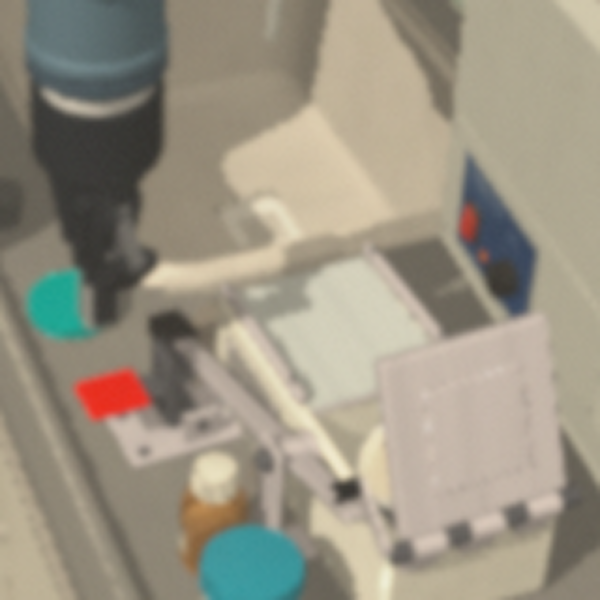

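```bash
python3 -m inch '[{"delta_pos":[0,0,2.5],"rotation":[0,0,0]},{"delta_pos":[0,0,2.5],"rotation":[0,0,0]},{"delta_pos":[0,0,1],"rotation":[0,0,0]},{"delta_pos":[0,0,0.7],"rotation":[0,0,0]},{"delta_pos":[0,0,0.7],"rotation":[0,0,0]},{"delta_pos":[0,0,0.4],"rotation":[0,0,0]},{"delta_pos":[0,0,0],"rotation":[0,0,0]},{"delta_pos":[0,0,0],"rotation":[0,0,0]}]'; python3 -c "
from h import *
c=cam('wrist');save(c,'w18')
c=cam('side');save(c,'s18',(290,180,450,340),3.75)
o=get_obs();print(o['eef_pos'],o['wrist_force'])"
```

```text
time_s: 14.3
eef_pos: [0.4233, -0.1158, 0.0321]
eef_rot: [-0.001, -0.026, 1.0, 0.0]
wrist_force: [-6.6, -0.6, 4.7]
opening: 0.0
[ 0.42335305 -0.11580292  0.03218229] [-7.15328398 -0.17398502  4.34378884]
```

View pics/s18.png

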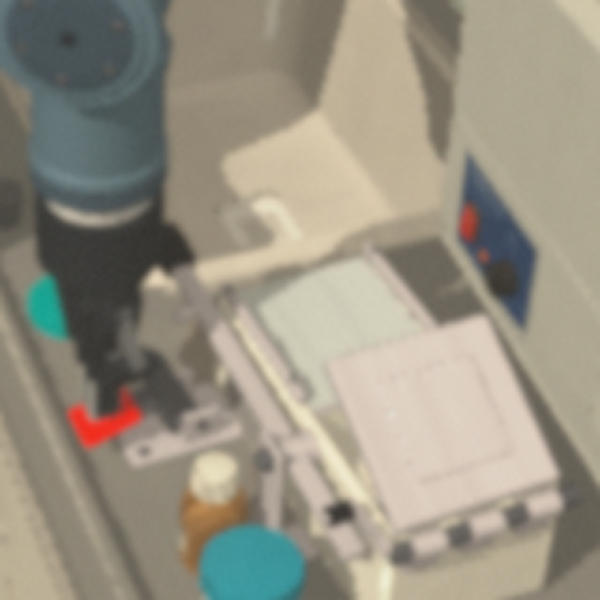

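View pics/w18.png

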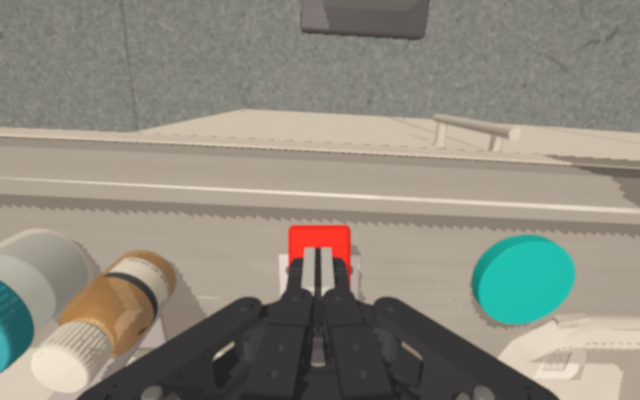

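The catch is released and the lever is rising. I'll withdraw back and up.

```bash
python3 -m inch '[{"delta_pos":[1,0,-0.8],"rotation":[0,0,0]},{"delta_pos":[1.5,0,-1.5],"rotation":[0,0,0]},{"delta_pos":[2,0,-3],"rotation":[0,0,0]},{"delta_pos":[2,0,-4],"rotation":[0,0,0]},{"delta_pos":[1,0,-4],"rotation":[0,0,0]},{"delta_pos":[0,0,-4],"rotation":[0,0,0]},{"delta_pos":[0,0,-4],"rotation":[0,0,0]},{"delta_pos":[0,0,0],"rotation":[0,0,0]},{"delta_pos":[0,0,0],"rotation":[0,0,0]},{"delta_pos":[0,0,0],"rotation":[0,0,0]}]';python3 -m inch '[{"delta_pos":[0,0,0],"rotation":[0,0,0]},{"delta_pos":[0,0,0],"rotation":[0,0,0]},{"delta_pos":[0,0,0],"rotation":[0,0,0]},{"delta_pos":[0,0,0],"rotation":[0,0,0]},{"delta_pos":[0,0,0],"rotation":[0,0,0]},{"delta_pos":[0,0,0],"rotation":[0,0,0]},{"delta_pos":[0,0,0],"rotation":[0,0,0]},{"delta_pos":[0,0,0],"rotation":[0,0,0]}]'; python3 -c "
from h import *
c=cam('wrist');save(c,'w19')
c=cam('side');save(c,'s19',(290,210,450,370),3.75)
o=get_obs();print(o['eef_pos'],o['wrist_force'])"
```

```text
time_s: 15.4
eef_pos: [0.3487, -0.1192, 0.2437]
eef_rot: [-0.0, -0.026, 1.0, 0.0]
wrist_force: [0.5, 0.2, 0.0]
opening: 0.002
time_s: 16.2
eef_pos: [0.3491, -0.1195, 0.2443]
eef_rot: [0.0, -0.026, 1.0, -0.0]
wrist_force: [0.1, -0.8, 0.1]
opening: 0.001
[ 0.34906099 -0.11945453  0.24432549] [-0.22861527  0.18325624  0.02409649]
```

View pics/s19.png

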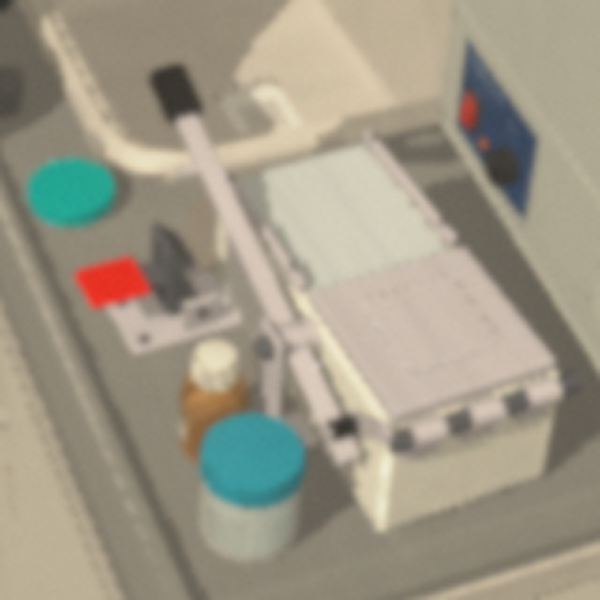

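View pics/w19.png

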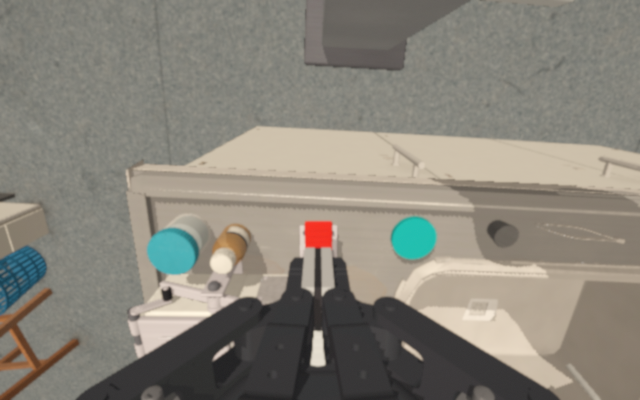

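The lever is up, the flap is shut, the paddle is at rest and the bystanders are where they were. I'll wait a second and hand in.

```bash
python3 -m inch '[{"delta_pos":[0,0,0],"rotation":[0,0,0]},{"delta_pos":[0,0,0],"rotation":[0,0,0]},{"delta_pos":[0,0,0],"rotation":[0,0,0]},{"delta_pos":[0,0,0],"rotation":[0,0,0]},{"delta_pos":[0,0,0],"rotation":[0,0,0]},{"delta_pos":[0,0,0],"rotation":[0,0,0]},{"delta_pos":[0,0,0],"rotation":[0,0,0]},{"delta_pos":[0,0,0],"rotation":[0,0,0]},{"delta_pos":[0,0,0],"rotation":[0,0,0]},{"delta_pos":[0,0,0],"rotation":[0,0,0]}]'
python3 - <<'E'
from h import *
a=cv2.imread('pics/side0.png').astype(int);b=cam('side')['color'][:,:,::-1].astype(int)
d=np.abs(a-b).max(2)[210:370,290:450]>60; v,u=np.nonzero(d); print(d.sum(),u.min()+290 if d.any() else '',u.max()+290 if d.any() else '',v.min()+210 if d.any() else '',v.max()+210 if d.any() else '')
print(hand_in())
E
```

```text
time_s: 17.3
eef_pos: [0.349, -0.1195, 0.2443]
eef_rot: [-0.0, -0.026, 1.0, -0.0]
wrist_force: [-0.2, -0.0, -0.2]
opening: -0.001
102 290 398 210 269
the job is handed in; nothing more can be done
None
```

The dish is in the bin and the job is handed in, at about 17 s of the 51 s allowed; `hand_in()` gave no verdict. With the fingers shut I pressed the lever pad to its stop and let go. The catch held the lever with the flap open. I then pushed the cream "K-3" dish over the shelf edge and pressed the red paddle to release the catch.

**Last checks:**
- **Box:** the side view shows the lever up, the flap shut and the paddle at rest, as at the start. A comparison with the first side picture still found 102 changed pixels near the box; I did not trace them one by one. The dish missing from the shelf would account for at least some.
- **Other things on the bench:** the jar, bottle and stopper looked unmoved. I did not check the tweezers and the beaker closely.
- **Robot:** it stands clear, with wrist force about 0.

**Less certain:**
- **Dish in the bin:** before the flap closed, the dish stood on its edge against the bin's shelf-side wall, so its y is close to the 0.002 m limit. I could not see it once the flap was shut.
- **While pushing:** the dish's rim jammed briefly under the fingertip at about 4 to 5 N, and lifting the fingers 8 mm freed it.
- **While releasing:** I read a sideways force of about 7 N at the wrist, gone after I withdrew. It may have been the lever or the paddle pushing on the gripper.

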